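Check a probe thermometer on three contact posts

ROBOT

A 6-joint arm with a two-finger parallel gripper is mounted at the origin on the work surface; the furniture and walls round the work are solid. World frame = base frame: x ahead of the robot, y to its left, z up, the work surface at z = 0. Lengths are in mm, angles in rad, forces in N, time in s.
With the tool pointing down it reaches from about 225 to 875 mm from the base axis. Payload 3.4 kg.
Tool frame: the origin (TCP) lies midway between the tips of the shut fingers; the grasp point (between the pads) lies 19 mm behind it; z points along the fingers, y is the line along which they close (so a half turn about z gives the same grasp; the last joint's range is limited). The gripper opens to 85 mm and grips with 20 to 120 N. Pads are 22 mm wide; open, the fingers measure 114 mm over their backs; the gripper's body (76 mm by 85 mm) begins 54 mm behind the grasp point. The pads swing forward as they close: fully open they stand 13 mm farther back than shut.
Start: joints at [1.192, 0.276, 1.505, -0, 1.361, -0.121], TCP at [146.614, 556.028, 231.328] pointing down, gripper open.
Joint ranges: [-2.89, 2.89], [-0.75, 2.08], [0.22, 2.7], [-1.18, 4.32], [0.11, 2.71], [-2.7, 2.7]. Speed limits (rad/s): [2.57, 2.57, 3.14, 3.14, 3.14, 3.14].

INTERFACE

Orientations are given as a unit quaternion [x, y, z, w].
In Python, from bench import r, viewer gives the robot as it stands. The module is installed in compiled form; this text tells all that it offers.
- The arm moves only by the tool step_arm, never from a script. Its argument "deltas" is a list of rows, each a list of 7 numbers: the shift along the tool's x, y, z in mm, then the turn, a rotation vector about the tool's x, y, z in degrees, then the opening, from 0 (shut) to 1 (fully open). In form: [[dx, dy, dz, wx, wy, wz, claw], ...]. A call has 1 to 12 rows; each row is the pose to reach, as a shift and turn from the pose commanded when the call began, along the tool's axes at that moment; what a row does not reach only later rows make up. A row lasts 1/8 s, in which the tool goes at most 62.5 mm and 10.7 degrees, less where a joint would pass 70% of its speed; a pose out of reach is approached as far as the arm can. A call with a gripper value outside its range is refused whole. The fingers move at their own pace and stop on an object; "newtons" is the grip in N (left out, the last holds). Time passes only in rows, so rows that repeat a pose let the fingers close. It gives the time, the measured TCP pose, the force, the opening and the grip force at its end, in the units of the state.
- r.state(): the state, without advancing time (a new reading comes with each control period).
- viewer.camera(name): name is "scene" or "top"; returns the picture (420x560x3 uint8, blue, green, red); there is no depth.
- viewer.camera_params(name): a dict with "fx", "fy", "cx", "cy" (pixels), "D" ([k1, k2, p1, p2, k3] as OpenCV has them; the pictures are not rectified), "cam_to_world" (4x4, takes a point from camera to world coordinates). Camera axes: x right, y down, z forward; pixel columns grow to the right and rows downward; lengths in mm; the calibration is good to about 2 mm. A picture is of the moment at which its call begins. camera_params takes no time and is no camera call.
- r.sign_off(): hands the job in; it is judged then, once.
The state is a dict: "t": time; "joint_positions": joint angles; "qd": joint speeds; "tau": joint torques, N m; "tcp_pos": TCP position; "tool_rot": TCP orientation; "force": force on the tool from outside, world axes, zero at the start; "wrist_torque": the same for the moment, N m; "finger_gap": finger opening in mm; "grasp_force": force on a finger pad.
Only numpy, scipy, OpenCV 4.12 (cv2) and the standard library are available. Lean on these libraries where they do the work, as an engineer would, in place of code of your own. Each camera call takes 0.05 s, during which the arm holds its last target. There are 200 camera calls.

TASK

Check the probe thermometer on the three contact posts: first lay it in the sloping rest, stem down the slope, and let go of it; then take it again by the end of its handle so that it hangs upright, and touch its tip to the middle of the sprung cap of the tallest post, then the middle one, then the lowest, feeling for the cap, whose height is not known exactly, and holding it lightly pressed for half a second, never pressing hard (stay under 15 N). Finally lay it back in the rest as before, let go, and leave the label roll, cup and lid where they are.

Things in the scene. Friction and masses are not known exactly. Their poses are not given: they have to be found in the camera images.
- probe: Pocket probe thermometer, loose, about 60 g, lying flat on the table at first. Handle: a box 26 mm (x) by 85 mm (y from +14 to +99) by 16 mm (z 0 to 16). A stem 3.8 mm thick runs from it to the tip along -y at z = 8 mm. Origin: on the underside, halfway along the 200 mm length; z up as it lies, +y points from tip to handle.
- probe_tip (a point): Tip of the stem: the point that touches. At (0, -101, 8) mm in the probe's frame.
- probe_shoulder (a point): Middle of the handle's lower end face, where the stem leaves it; at (0, 14, 8) mm in the probe's frame.
- rest: Fixed sloping aluminium rest, 170 mm high, base 130 x 90 mm. An open-topped channel, 31 mm wide between walls 12 mm high with flared lips (20 mm in all), slopes down at 45 degrees towards the rest's +x. Along the slope its floor reaches from 52 mm above the toe to 14 mm below; the walls start 48 mm above it. Origin: on the table under the toe line; z up.
- rest_toe (a point): Where the probe's shoulder is when it lies home: against the toe, 8 mm off the channel floor, 111 mm above the table. The toe is two blocks 12 mm high with a 12 mm gap, open at the top, through which the stem passes. The handle's upper 33 mm then overhangs the channel, free on all sides, for taking hold of it.
- rest_tip_home (a point): Where the probe's tip is when it lies home in the rest (113 mm farther down the slope).
- label_roll: Bystander: roll of blank labels lying flat, 72 mm across, 43 mm high; origin under its centre.
- steel_cup: Bystander: small steel cup, 60 mm across, 72 mm high; origin under its centre.
- lid: Bystander: jar lid lying rim up, 102 mm across, 12 mm high; origin under its centre.
- post_tall: Fixed steel check post, the tall of three: foot 50 mm wide, brass cap 20 mm wide with a dark dot at its centre. Its stem is clamped at a height that differs each time and no pose tells: the cap's flat top is 80 to 94 mm over the table. The cap is sprung: it gives from 1.5 N, 1 mm per further 2.5 N, and stops hard after 4 mm. Origin: on the table under the cap's centre.
- post_middle: Fixed steel check post, the middle of three: foot 50 mm wide, brass cap 20 mm wide with a dark dot at its centre. Its stem is clamped at a height that differs each time and no pose tells: the cap's flat top is 55 to 69 mm over the table. The cap is sprung: it gives from 1.5 N, 1 mm per further 2.5 N, and stops hard after 4 mm. Origin: on the table under the cap's centre.
- post_low: Fixed steel check post, the low of three: foot 50 mm wide, brass cap 20 mm wide with a dark dot at its centre. Its stem is clamped at a height that differs each time and no pose tells: the cap's flat top is 30 to 44 mm over the table. The cap is sprung: it gives from 1.5 N, 1 mm per further 2.5 N, and stops hard after 4 mm. Origin: on the table under the cap's centre.
There are look-alikes about, which are no part of the job. Leave any green, orange or purple look-alike of the post_low alone.

How it is judged (in metres and radians):
On the way, in this order (a step that is already met when the one before it is completed fails the run):
1. the thermometer lies home in the rest, let go (shoulder within 10 mm and tip within 18 mm of their home points, not touched by the fingers, at rest) (distance between probe_shoulder and rest_toe below 0.01 m and distance between probe_tip and rest_tip_home below 0.018 m and contact force between the fingers and probe below 0.05 N and linear speed of probe below 0.02 m/s), for 0.2 s.
2. the probe tip, upright, presses lightly on the cap of the tall post (tip within 9 mm of the centre, 2.5 N or more for 0.3 s, stem within 15 degrees of vertical) (horizontal distance between probe_tip and post_tall below 0.009 m and z of probe_tip in the frame of post_tall above 0.074 m and contact force between probe and post_tall above 2.5 N and angle between probe's own y axis and vertical below 0.26 rad), for 0.3 s.
3. the probe tip, upright, presses lightly on the cap of the middle post (tip within 9 mm of the centre, 2.5 N or more for 0.3 s, stem within 15 degrees of vertical) (horizontal distance between probe_tip and post_middle below 0.009 m and z of probe_tip in the frame of post_middle above 0.049 m and contact force between probe and post_middle above 2.5 N and angle between probe's own y axis and vertical below 0.26 rad), for 0.3 s.
4. the probe tip, upright, presses lightly on the cap of the low post (tip within 9 mm of the centre, 2.5 N or more for 0.3 s, stem within 15 degrees of vertical) (horizontal distance between probe_tip and post_low below 0.009 m and z of probe_tip in the frame of post_low above 0.024 m and contact force between probe and post_low above 2.5 N and angle between probe's own y axis and vertical below 0.26 rad), for 0.3 s.
At the end, for the whole second after the job is handed in: The thermometer lies home in the sloping rest again, stem down the slope: its shoulder within 10 mm of the toe point and its tip within 18 mm of its home point, released and at rest (all of step 1); the robot touches nothing.
It fails at once if a post is pressed with more than 15 N (contact force between probe and post_tall above 15 N or contact force between probe and post_middle above 15 N or contact force between probe and post_low above 15 N).
It fails at once if the label roll is moved more than 30 mm (distance of label_roll from where it was at the start of the episode above 0.03 m).
It fails at once if the steel cup is moved more than 30 mm (distance of steel_cup from where it was at the start of the episode above 0.03 m).
It fails at once if the lid is moved more than 30 mm (distance of lid from where it was at the start of the episode above 0.03 m).
It also fails if it takes over 72 s, if anything falls off the work surface, if the arm or the gripper's body presses on something with over 40 N, if the wrist force passes 120 N, or if a joint passes its speed limit or range.

## Working session

There is one attempt and no reset: what is moved stays moved. The work goes in short steps, Python scripts to look and compute and a tool call to move; the robot and the scene stay as the last step left them, time stands still between calls to the robot, and variables do not carry over. Pictures are saved under pics/ and viewed, at most 10 in all, crops included, and the job is handed in when it is done.

Besides the shell and the picture viewer there is one more tool, called as a command line: name --pt "numbers of a row" for each row, then --argument value for the rest. step_arm: Moves the arm, as the interface text tells. Its arguments: {"type":"object","properties":{"deltas":{"type":"array","items":{"type":"array","items":{"type":"number"}}},"newtons":{"type":"number"}},"required":["deltas"]}

```bash
mkdir -p pics
cat > h.py <<'E'
import numpy as np, cv2
from bench import r, viewer
def P(n):
    p=viewer.camera_params(n); K=np.array([[p['fx'],0,p['cx']],[0,p['fy'],p['cy']],[0,0,1]]); return K,np.array(p['D']),np.array(p['cam_to_world'])
def toz(n,uv,z):
    K,D,T=P(n); u=cv2.undistortPoints(np.array([[uv]],float),K,D)[0,0]
    d=T[:3,:3]@[u[0],u[1],1]; o=T[:3,3]; return o+d*(z-o[2])/d[2]
def pix(n,p):
    K,D,T=P(n); W=np.linalg.inv(T); return cv2.projectPoints(np.array([p],float),cv2.Rodrigues(W[:3,:3])[0],W[:3,3],K,D)[0][0,0]
def tri(a,b):
    A=[];B=[]
    M=np.zeros((3,3));v=np.zeros(3)
    for n,uv in (('scene',a),('top',b)):
        o=P(n)[2][:3,3]; d=toz(n,uv,0)-o; d/=np.linalg.norm(d); Q=np.eye(3)-np.outer(d,d); M+=Q; v+=Q@o
    return np.linalg.solve(M,v)
E
python3 - <<'E'
from h import *
for n in('scene','top'):
    im=viewer.camera(n); cv2.imwrite(f'pics/{n}0.png',cv2.resize(im,(800,600),interpolation=cv2.INTER_CUBIC)); cv2.imwrite(f'raw_{n}0.png',im); print(n,P(n)[2].round(2).tolist())
s=r.state();print(s)
E
```

```text
scene [[0.88, -0.37, 0.31, 58.31], [-0.48, -0.67, 0.57, -727.24], [-0.0, -0.65, -0.76, 1067.91], [0.0, 0.0, 0.0, 1.0]]
top [[0.0, -1.0, 0.09, 346.88], [-1.0, 0.0, 0.02, 6.52], [-0.02, -0.09, -1.0, 1346.07], [0.0, 0.0, 0.0, 1.0]]
{'t': 0.1, 'joint_positions': array([ 1.19197802e+00,  2.76524811e-01,  1.50598029e+00, -2.42447240e-05,
        1.36068996e+00, -1.21004368e-01]), 'qd': array([ 0.00019365, -0.00177624, -0.00379171,  0.00074212, -0.00091429,
        0.00076631]), 'tau': array([ 1.66135160e-03, -4.17700839e+01, -2.46402651e+01,  1.11639542e-04,
        5.82623339e-03, -2.38063052e-05]), 'tcp_pos': array([146.45279515, 555.56600574, 230.54061937]), 'tool_rot': array([ 1.28547702e-01,  9.91703003e-01, -7.79245417e-04, -1.86666633e-04]), 'force': array([-0.61458275, -0.31679719, -0.17402697]), 'wrist_torque': array([-0.02723708, -0.01156916, -0.01933474]), 'grasp_force': 0.0, 'finger_gap': 85.2324123963118}
```

View pics/scene0.png

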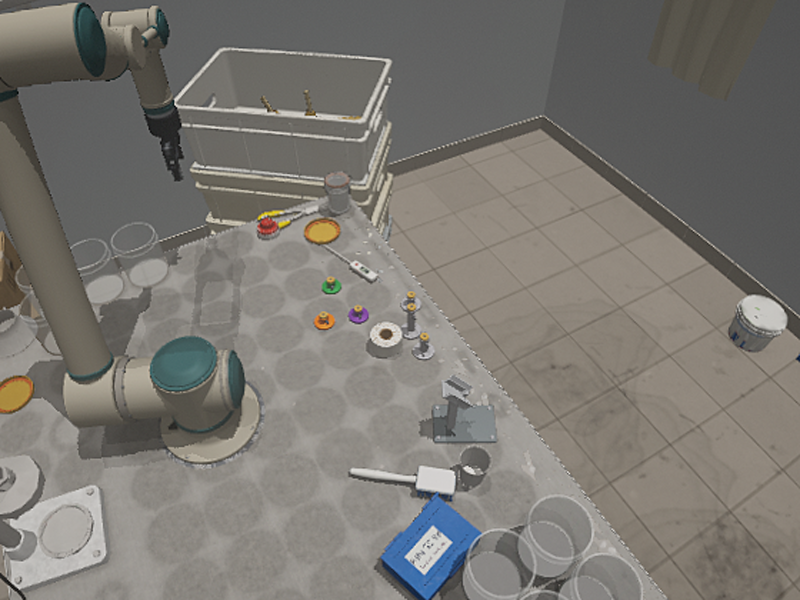

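View pics/top0.png

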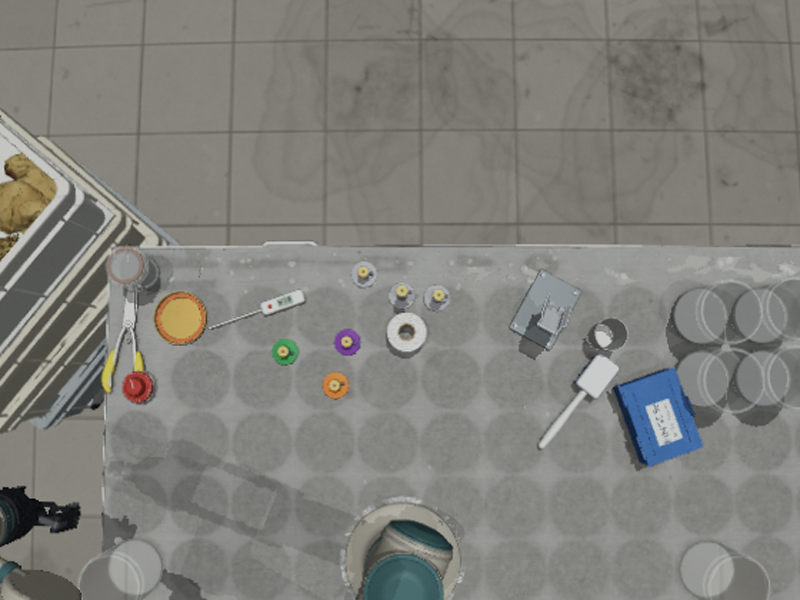

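The scene view shows the probe handle at about (364,271) with its stem running to (325,247). The grey posts are at (411,297), (411,312) and (424,340), and the rest is at (462,415). In the top view the probe is at (283,302), the grey posts at (363,272), (402,292) and (438,296), and the rest at (546,312).

Candidates that could be mistaken (top view): posts are grey (363,272), (402,292), (438,296) against green (285,351), purple (347,342) and orange (335,385). For the probe, the only alternatives are the spatula at (598,375) and the pliers. I'll check the choice in close crops.

Run:
```python
from h import *
t=cv2.imread('raw_top0.png'); s=cv2.imread('raw_scene0.png')
def crop(im,x,y,w,h,k):
    c=cv2.resize(im[y:y+h,x:x+w],None,fx=k,fy=k,interpolation=cv2.INTER_CUBIC)
    for i in range(0,w,10): cv2.line(c,(i*k,0),(i*k,6 if i%50 else 14),(0,255,255),1)
    for i in range(0,h,10): cv2.line(c,(0,i*k),(6 if i%50 else 14,i*k),(0,255,255),1)
    return c
# top: posts/probe 140..320 x, 175..245 ; rest 350..430,180..255
a=crop(t,140,180,190,60,4); b=crop(t,350,180,70,75,4); 
out=np.zeros((600,800,3),np.uint8); out[:240,:760]=a; out[250:550,:280]=b
c=crop(s,220,160,100,85,4); out[250:590,300:700]=c
cv2.imwrite('pics/c1.png',out)
d=crop(s,290,250,70,70,8); cv2.imwrite('pics/c2.png',d)
```

```text
(no output)
```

View pics/c1.png

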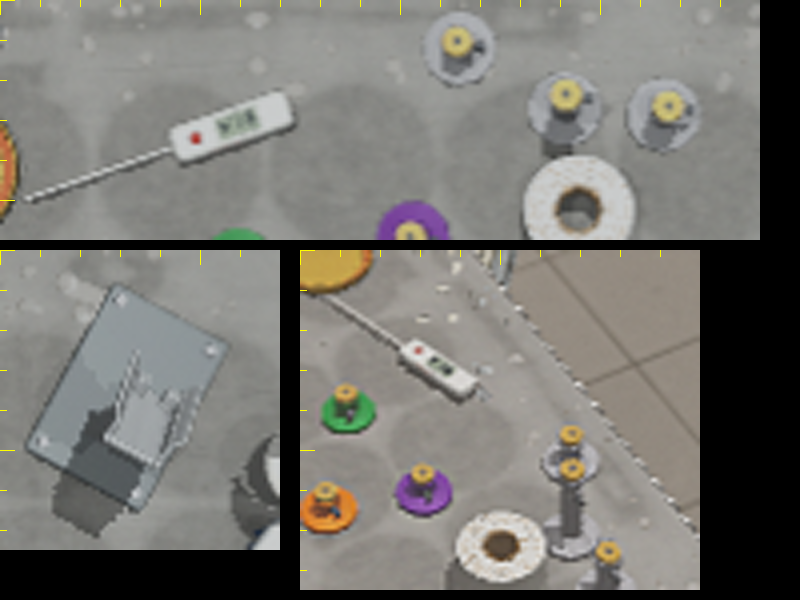

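View pics/c2.png

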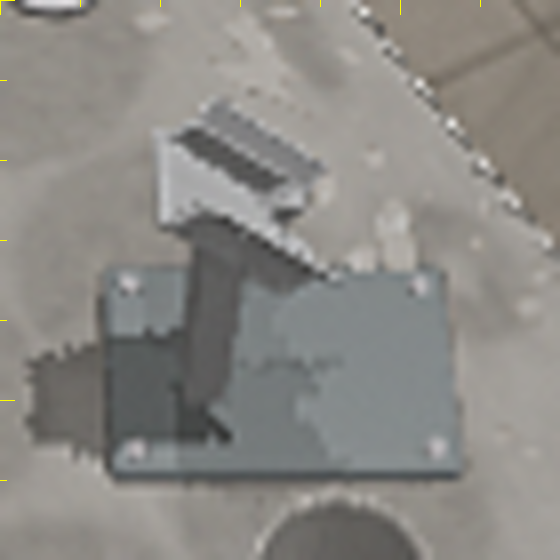

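The crops confirm the probe and three grey posts. Cap centres in raw top pixels are (254,190), (281.5,203.5) and (307,206). The rest plate corners are clear, but which way it slopes still has to be worked out.

Run:
```python
from h import *
for n,s,t in (('A',(287.75,206),(254.25,190.25)),('B',(287.75,214.5),(281.5,203.5)),('C',(297,235.25),(307.25,206.25))):
    p=tri(s,t); print(n,p.round(1), (pix('top',p)-t).round(1),(pix('scene',p)-s).round(1))
print('foot A',toz('top',(140+459/4,180+48/4),5),'B',toz('top',(140+565/4,180+107/4),5),'C',toz('top',(140+664/4,180+115/4),5))
tip=toz('top',(146.75,229.75),8);a=toz('top',(184,217),12);b=toz('top',(212.2,206.7),12)
print('probe',tip,a,b,np.linalg.norm(b-a),np.linalg.norm(a-tip))
c=[toz('top',u,6) for u in((379.5,188.75),(407.5,203.75),(385,245),(356.75,229.25))]
print('base',np.round(c,1),[np.linalg.norm(c[i]-c[(i+1)%4]).round(1) for i in range(4)])
s=[toz('scene',(290+x/8,250+y/8),6) for x,y in((112,470),(460,470),(440,270),(105,270))]
print('base sc',np.round(s,1))
# channel points
S=lambda x,y:(290+x/8,250+y/8)
T=lambda x,y:(350+x/4,180+(y-250)/4)
print('prong tops etc')
for n,a,b in (('lowedge-left',S(158,218),T(105,438)),('lowR',S(330,278),T(172,465)),('?',S(160,132),T(105,438)),('right2',S(320,170),T(198,395)),('r3',S(215,105),T(135,352))): 
    p=tri(a,b);print(n,p.round(1),(pix('top',p)-b).round(1))
```

```text
A [535.8  71.2  39.5] [ 0.1 -0.2] [-0.2  0. ]
B [494.   -0.6  90.6] [ 0.1 -0.1] [-0.1  0. ]
C [490.3 -67.7  59.3] [ 0.  -0.1] [-0.1  0. ]
foot A [535.37621872  71.76287084   5.        ] B [ 4.94844047e+02 -2.82604233e-01  5.00000000e+00] C [489.27998378 -67.30788946   5.        ]
probe [432.3418935  365.73503444   8.        ] [466.68509129 263.16538723  12.        ] [494.5824084  186.66624915  12.        ] 81.42713570617818 108.2404164902352
base [[ 543.5 -267.4    6. ]
 [ 502.4 -342.7    6. ]
 [ 390.8 -279.3    6. ]
 [ 433.4 -203.7    6. ]] [np.float64(85.8), np.float64(128.4), np.float64(86.7), np.float64(127.2)]
base sc [[ 392.3 -278.2    6. ]
 [ 504.  -340.7    6. ]
 [ 546.3 -266.8    6. ]
 [ 434.  -204.2    6. ]]
prong tops etc
lowedge-left [ 432.  -238.7   93.7] [-0.2  0.5]
lowR [ 437.1 -288.8  116.6] [ 4.9 -8.9]
? [ 431.3 -231.   138.5] [ 0.2 -0.4]
right2 [ 457.1 -283.   164.8] [ 0.6 -1.3]
r3 [ 466.7 -241.   148.3] [-2.7  6.2]
```

```bash
cat > ov.py <<'E'
from h import *
def model(ox,oy,yaw):
    R=np.array([[np.cos(yaw),-np.sin(yaw),0],[np.sin(yaw),np.cos(yaw),0],[0,0,1]])
    s=np.array([1,0,-1])/2**.5; n=np.array([1,0,1])/2**.5; y=np.array([0,1,0]); f=np.array([0,0,111])-8*n
    g=lambda a,b,c: R@(f+a*s+b*y+c*n)+[ox,oy,0]
    L=[]
    q=[g(-52,-15.5,0),g(-52,15.5,0),g(14,15.5,0),g(14,-15.5,0)]; L+=[(q[i],q[(i+1)%4],(0,255,0)) for i in range(4)]
    for m in(-1,1): L+=[(g(-48,m*19,20),g(0,m*19,20),(0,0,255)),(g(-48,m*15.5,12),g(0,m*15.5,12),(255,0,255))]
    return L
E
python3 - <<'E'
from ov import *
im={n:cv2.imread(f'raw_{n}0.png') for n in('top','scene')}
out=np.zeros((600,800,3),np.uint8)
d=np.array([.866,-.5])
k=5
for i,(off,yaw) in enumerate(((-25,-np.pi/6),(0,-np.pi/6),(-32,5*np.pi/6),(-45,5*np.pi/6))):
    o=np.array([467.8,-273.3])+d*off
    for j,(n,x,y) in enumerate((('top',352,185),('scene',298,255))):
        w,h=40,60
        w=58 if n=='top' else 52
        c=cv2.resize(im[n][y:y+h,x:x+w],None,fx=k,fy=k,interpolation=cv2.INTER_CUBIC)[:290,:200] if 0 else cv2.resize(im[n][y:y+h,x:x+40],None,fx=k,fy=k,interpolation=cv2.INTER_CUBIC)
        for a,b,col in model(*o,yaw):
            p=(pix(n,a)-[x,y]+.5)*k; q=(pix(n,b)-[x,y]+.5)*k; cv2.line(c,tuple(map(int,p)),tuple(map(int,q)),col,1)
        out[j*300:j*300+300,i*200:i*200+200]=c
cv2.imwrite('pics/ov.png',out)
E
```

```text
(no output)
```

View pics/ov.png

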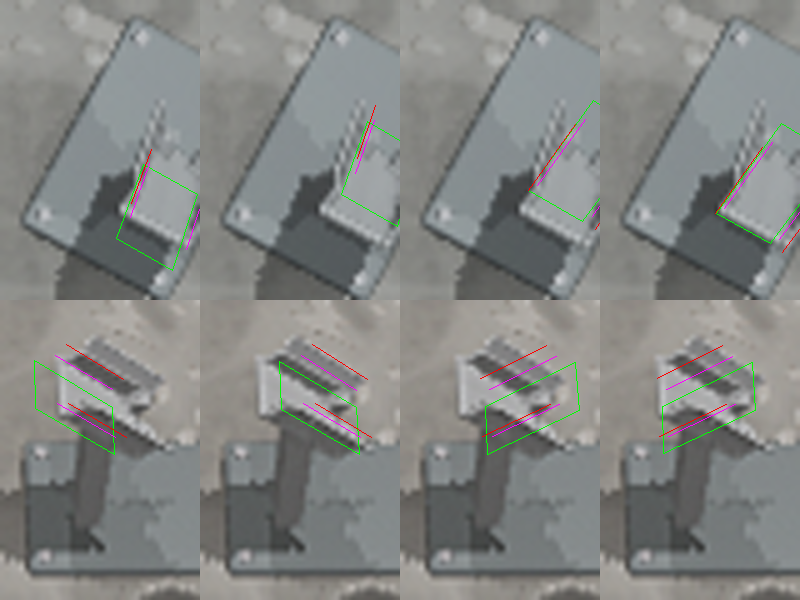

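The slope runs down towards +x, away from the robot, at yaw −30°. Next I'll triangulate the channel corners.

Run:
```python
from ov import *
c5=lambda x,y,X,Y:((x+.5)/5-.5+X,(y+.5)/5-.5+Y)
T=lambda x,y:c5(x,y,352,185); S=lambda x,y:c5(x,y-300,298,255)
R=np.array([[np.cos(-np.pi/6),-np.sin(-np.pi/6),0],[np.sin(-np.pi/6),np.cos(-np.pi/6),0],[0,0,1]])
o=np.array([467.8,-273.3,0])
c=[toz('top',(u-.4,v-.4),6) for u,v in((379.5,188.75),(407.5,203.75),(385,245),(356.75,229.25))]
o[:2]=np.mean(c,0)[:2]
v=(c[0]-c[3])+(c[1]-c[2]); print('centre',o,'yaw',np.degrees(np.arctan2(v[1],v[0])))
for n,s,t in (('upL',(60,357),(122,210)),('upR',(60,412),(172,240)),('lipL upper',(95,340),(130,190)),('lipL lower',(163,380),(163,102)),('lipR lower',(168,447),(172+40,135))):
    p=tri(S(*s),T(*t)); print(n,p.round(1),'rest-frame from base centre',(R.T@(p-o)).round(1),(pix('top',p)-T(*t)).round(1))
f=np.array([0,0,111])-8*np.array([1,0,1])/2**.5
print('model upper floor edge x,z rel origin',f+52*np.array([-1,0,1])/2**.5)
for off in(-10,-15): print(off,[ (pix(n,R@np.array([off,0,111.])+o)).round(1).tolist() for n in('top','scene')])
```

```text
centre [ 468.64150809 -272.20604121    0.        ] yaw -29.810330113158287
upL [ 431.5 -229.9  139.6] rest-frame from base centre [-53.4  18.1 139.6] [ 0.1 -0.1]
upR [ 416.9 -255.7  130.2] rest-frame from base centre [-53.1 -11.6 130.2] [-0.   0.1]
lipL upper [ 444.9 -234.   150.8] rest-frame from base centre [-39.7  21.2 150.8] [ 1. -2.]
lipL lower [ 486.6 -256.5  111.1] rest-frame from base centre [  7.7  22.6 111.1] [-0.1  0.2]
lipR lower [ 472.5 -285.5   91.6] rest-frame from base centre [10.  -9.6 91.6] [-0.  0.]
model upper floor edge x,z rel origin [-42.42640687   0.         142.11269837]
-10 [[388.6, 215.8], [324.6, 277.3]]
-15 [[387.6, 217.6], [322.8, 277.3]]
```

```bash
cat >> h.py <<'E'
from scipy.spatial.transform import Rotation as Ro
def basis(x,z):
    z=np.array(z,float);z/=np.linalg.norm(z);x=np.array(x,float);x-=z*(x@z);x/=np.linalg.norm(x);return Ro.from_matrix(np.c_[x,np.cross(z,x),z])
def delta(p,rot,p0=None,r0=None):
    s=r.state(); p0=s['tcp_pos'] if p0 is None else p0; r0=Ro.from_quat(s['tool_rot']) if r0 is None else r0
    return (r0.inv().apply(np.array(p)-p0)).round(1), np.degrees((r0.inv()*rot).as_rotvec()).round(2)
def az(a): a=np.radians(a); return np.array([np.cos(a),np.sin(a),0])
E
python3 - <<'E'
from h import *
t=cv2.imread('raw_top0.png'); x0,y0=178,198
c=t[y0:y0+28,x0:x0+42]; m=(c.min(2)>165).astype(np.uint8); m=cv2.morphologyEx(m,cv2.MORPH_CLOSE,np.ones((5,5)))
n,l,st,_=cv2.connectedComponentsWithStats(m); k=1+st[1:,4].argmax(); 
pts=np.argwhere(l==k)[:,::-1].astype(np.float32)+[x0,y0]
w=np.array([toz('top',p,16)[:2] for p in pts],np.float32); (cc,sz,an)=cv2.minAreaRect(w); print('rect',cc,sz,an,w.mean(0))
tip=toz('top',(146.4,229.4),8); d=w.mean(0)-tip[:2]; a=np.degrees(np.arctan2(d[1],d[0])); print('tip',tip,'az',a,np.linalg.norm(d))
g=w.mean(0)+az(a)[:2]*27.5; rot=basis(-az(a),[0,0,-1]); print('grasp',g)
print(delta([*g,90],rot))
E
```

```text
rect (480.4956970214844, 233.36183166503906) (23.560916900634766, 96.73147583007812) 19.258872985839844 [482.09937 228.77702]
tip [433.2965803  366.72203802   8.        ] az -70.51701845046749 146.3234051678996
grasp [491.27135371 202.85165683]
(array([-423.4, -252.9,  140.9]), array([-9.000e-02,  4.000e-02,  5.575e+01]))
```

step_arm --pt "-50 -30 15 0 0 7 0.8" --pt "-105 -63 35 0 0 14 0.8" --pt "-160 -95 55 0 0 21 0.8" --pt "-215 -128 75 0 0 28 0.7" --pt "-270 -160 95 0 0 35 0.7" --pt "-325 -192 115 0 0 42 0.7" --pt "-375 -222 130 0 0 49 0.7" --pt "-424 -253 141 0 0 55.7 0.7" --pt "-424 -253 141 0 0 55.7 0.7" --pt "-424 -253 141 0 0 55.7 0.7" --pt "-424 -253 141 0 0 55.7 0.7" --newtons 40

```text
t: 1.48
tcp_pos: [490.9, 204.3, 90.5]
tool_rot: [0.576, 0.817, -0.0, -0.001]
force: [-0.2, 0.4, -0.7]
finger_gap: 59.9
grasp_force: 0.0
```

Run:
```python
from h import *
a=-70.6; rot=basis(-az(a),[0,0,-1]); print(delta([491,202,2],rot)); print(r.state()['joint_positions'].round(2))
im=viewer.camera('top'); c=cv2.resize(im[180:250,140:240],None,fx=6,fy=6,interpolation=cv2.INTER_CUBIC)
im=viewer.camera('scene'); d=cv2.resize(im[140:220,200:300],None,fx=4,fy=4,interpolation=cv2.INTER_CUBIC)
cv2.imwrite('pics/g.png',c)
```

```text
(array([-2.3, -0.6, 88.5]), array([-0.04, -0.05,  0.21]))
[ 0.26  0.33  1.81  0.    1.   -0.08]
```

View pics/g.png

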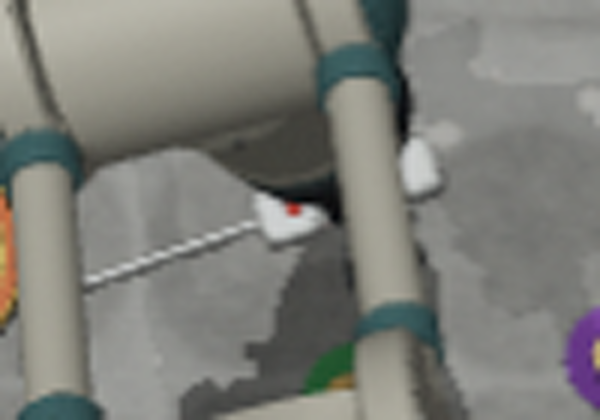

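The arm hides the middle of the handle, but its upper end shows to the right at (420,168) and its shoulder at (270,215). The grip is centred between them, so I'll descend.

step_arm --pt "-2.3 -0.6 45 0 0 0.2 0.6" --pt "-2.3 -0.6 75 0 0 0.2 0.6" --pt "-2.3 -0.6 86 0 0 0.2 0.6" --pt "-2.3 -0.6 88.5 0 0 0.2 0.6" --pt "-2.3 -0.6 88.5 0 0 0.2 0.6"

```text
t: 2.2
tcp_pos: [493.0, 201.5, 2.8]
tool_rot: [0.578, 0.816, 0.001, 0.001]
force: [0.2, -0.5, 0.4]
finger_gap: 51.1
grasp_force: 0.0
```

step_arm --pt "0 0 0 0 0 0 0.3" --pt "0 0 0 0 0 0 0.1" --pt "0 0 0 0 0 0 0" --pt "0 0 0 0 0 0 0" --pt "0 0 0 0 0 0 0" --pt "0 0 0 0 0 0 0" --newtons 50

```text
t: 2.95
tcp_pos: [493.0, 201.1, 3.1]
tool_rot: [0.578, 0.816, 0.001, 0.001]
force: [-1.7, 0.5, 6.2]
finger_gap: 24.7
grasp_force: 49.0
```

step_arm --pt "0 0 -10 0 0 0 0" --pt "0 0 -60 0 0 0 0" --pt "0 0 -120 0 0 0 0" --pt "0 0 -170 0 0 0 0" --pt "0 0 -220 0 0 0 0" --pt "0 0 -220 0 0 0 0"

```text
t: 3.7
tcp_pos: [494.9, 201.6, 227.0]
tool_rot: [0.578, 0.816, 0.004, 0.003]
force: [0.3, 0.2, -0.3]
finger_gap: 24.3
grasp_force: 49.2
```

Run:
```python
from h import *
print(delta([440,-230,330],basis(az(-30),[0,0,-1]))); s=r.state(); print(s['finger_gap'],s['grasp_force'],s['force'])
```

```text
(array([-389.2, -193.5, -104.7]), array([  0.33,  -0.72, 139.33]))
24.28637252882799 49.219684388372116 [ 0.32551569  0.17247671 -0.30288171]
```

step_arm --pt "-20 -10 -20 0 0 9 0" --pt "-50 -25 -40 0 0 19 0" --pt "-85 -42 -60 0 0 29 0" --pt "-120 -60 -80 0 0 39 0" --pt "-155 -77 -100 0 0 49 0" --pt "-190 -95 -105 0 0 59 0" --pt "-225 -112 -105 0 0 69 0" --pt "-260 -130 -105 0 0 79 0" --pt "-295 -147 -105 0 0 89 0" --pt "-330 -165 -105 0 0 99 0" --pt "-360 -180 -105 0 0 109 0" --pt "-389 -193 -105 0 0 119 0"

```text
t: 5.2
tcp_pos: [437.9, -230.9, 325.6]
tool_rot: [0.996, -0.087, -0.001, -0.001]
force: [-0.1, -0.1, -1.1]
finger_gap: 24.0
grasp_force: 49.3
```

step_arm --pt "0 0 0 0 0 10 0" --pt "0 0 0 0 0 20.3 0" --pt "0 0 0 0 0 20.3 0" --pt "0 0 0 0 0 20.3 0"

```text
t: 5.7
tcp_pos: [438.6, -229.8, 326.2]
tool_rot: [0.966, -0.257, -0.001, -0.0]
force: [1.1, 0.2, -1.1]
finger_gap: 24.4
grasp_force: 49.2
```

Run:
```python
from h import *
s=r.state(); print(s['joint_positions'].round(2), s['finger_gap'])
rr=np.radians(45); rot=basis(az(-30)-[0,0,1],-az(-30)-[0,0,1])
print(delta([443.4,-257.7,225],rot)); print(delta([443.4,-257.7,205.8],rot))
```

```text
[-0.62  0.11  1.48  0.    1.55  1.47] 24.401370509553754
(array([ 18.1,  21.9, 101.2]), array([  0.06, -44.93,   0.17]))
(array([ 18.2,  21.9, 120.4]), array([  0.06, -44.93,   0.17]))
```

step_arm --pt "4 5 0 0 -10 0 0" --pt "9 10 0 0 -20 0 0" --pt "14 16 0 0 -30 0 0" --pt "18 22 10 0 -40 0 0" --pt "18 22 40 0 -45 0 0" --pt "18 22 60 0 -45 0 0" --pt "18 22 60 0 -45 0 0" --pt "18 22 60 0 -45 0 0"

```text
t: 6.7
tcp_pos: [443.7, -258.1, 267.8]
tool_rot: [0.893, -0.239, -0.369, -0.099]
force: [-0.4, -0.8, 0.4]
finger_gap: 24.0
grasp_force: 49.3
```

Run:
```python
from h import *
s=r.state(); print(s['tcp_pos'],s['joint_positions'].round(2), s['finger_gap'])
rot=basis(az(-30)-[0,0,1],-az(-30)-[0,0,1]); print(delta([443.4,-257.7,205.8],rot))
im=viewer.camera('top'); im2=viewer.camera('scene'); cv2.imwrite('raw_top1.png',im); cv2.imwrite('raw_scene1.png',im2)
o=np.zeros((600,800,3),np.uint8)
o[:,:400]=cv2.resize(im[170:270,345:412],(400,600),interpolation=cv2.INTER_CUBIC)
o[:,400:]=cv2.resize(im2[220:320,290:357],(400,600),interpolation=cv2.INTER_CUBIC)
cv2.imwrite('pics/r1.png',o)
```

```text
[ 443.73401411 -258.09023721  267.78069885] [-0.62  0.61  1.12 -0.08  2.19  1.46] 24.01146246486502
(array([43.4, -0.1, 44.2]), array([ 0.03, -0.09,  0.07]))
```

View pics/r1.png

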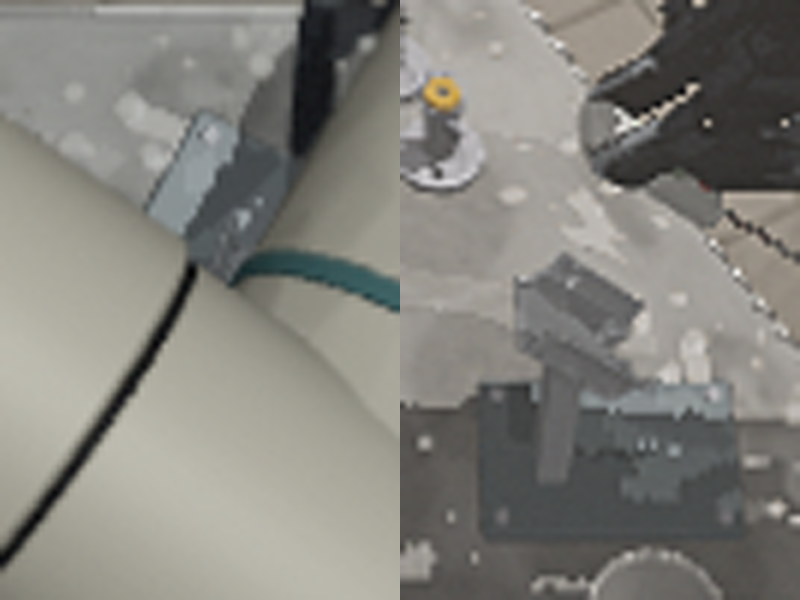

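The scene half shows the handle end in the fingers at (585,125) and the shoulder end at about (720,205). The rest is below with its channel at (575,310); the arm hides it in the top half. I'll compare these with predicted pixels.

Run:
```python
from ov import *
T=np.array([443.7,-258.1,267.8]); s=(az(-30)-[0,0,1])/2**.5; n=(az(-30)+[0,0,1])/2**.5; u=-s; w=np.cross(u,n)
f=lambda p:(((pix('scene',p)-[290,220]+.5)*[400/67,6])+[400,0]).round(0).tolist()
for nm,a in(('end',14),('shoulder',-71)):
    print(nm,[f(T+a*u+b*13*w+(5+c*8)*n) for b,c in((1,1),(1,-1),(-1,-1),(-1,1))])
print('stem @110',f(T+(-71-40)*u+5*n))
for ox,oy in((458.2,-266.2),):
    for a,b,c in model(ox,oy,-np.pi/6): print(c,f(a),f(b))
```

```text
end [[599.0, 92.0], [569.0, 109.0], [572.0, 159.0], [602.0, 143.0]]
shoulder [[725.0, 180.0], [696.0, 195.0], [701.0, 244.0], [730.0, 229.0]]
stem @110 [769.0, 250.0]
(0, 255, 0) [519.0, 338.0] [517.0, 281.0]
(0, 255, 0) [517.0, 281.0] [609.0, 337.0]
(0, 255, 0) [609.0, 337.0] [613.0, 393.0]
(0, 255, 0) [613.0, 393.0] [519.0, 338.0]
(0, 0, 255) [559.0, 332.0] [627.0, 373.0]
(255, 0, 255) [545.0, 332.0] [613.0, 372.0]
(0, 0, 255) [556.0, 261.0] [622.0, 303.0]
(255, 0, 255) [543.0, 274.0] [610.0, 316.0]
```

Predicted and observed pixels agree to about 2 raw pixels, with end, shoulder and channel corners all close. I'll go into the channel along the tool axis in stages.

step_arm --pt "15 0 15 0 0 0 0" --pt "30 0 30 0 0 0 0" --pt "43.5 0 44 0 0 0 0" --pt "43.5 0 64 0 0 0 0" --pt "43.5 0 78 0 0 0 0" --pt "43.5 0 84 0 0 0 0" --pt "43.5 0 84 0 0 0 0"

```text
t: 7.68
tcp_pos: [418.9, -243.9, 177.4]
tool_rot: [0.893, -0.239, -0.369, -0.099]
force: [0.1, -0.1, 0.1]
finger_gap: 24.5
grasp_force: 49.3
```

Run:
```python
from ov import *
s_=r.state(); print(s_['force'].round(1),s_['finger_gap'])
rot=basis(az(-30)-[0,0,1],-az(-30)-[0,0,1]); print(delta([411.6,-239.3,157.7],rot))
T=s_['tcp_pos']; s=(az(-30)-[0,0,1])/2**.5; n=(az(-30)+[0,0,1])/2**.5; u=-s; w=np.cross(u,n)
im=viewer.camera('scene'); c=cv2.resize(im[240:315,280:380],None,fx=8,fy=8,interpolation=cv2.INTER_CUBIC)
f=lambda p:tuple(map(int,(pix('scene',p)-[280,240]+.5)*8))
for i in range(4):
    q=[(1,1),(1,-1),(-1,-1),(-1,1)]; P_=lambda a,j:f(T+a*u+q[j%4][0]*13*w+(5+q[j%4][1]*8)*n)
    cv2.line(c,P_(14,i),P_(14,i+1),(255,255,0),1); cv2.line(c,P_(-71,i),P_(-71,i+1),(255,255,0),1)
cv2.line(c,f(T-71*u+5*n),f(T-184*u+5*n),(255,255,0),1)
cv2.imwrite('pics/r2.png',c)
```

```text
[ 0.1 -0.1  0.1] 24.535220415797337
(array([ 7.8, -0.3, 20. ]), array([ 0.02, -0.09,  0.03]))
```

View pics/r2.png

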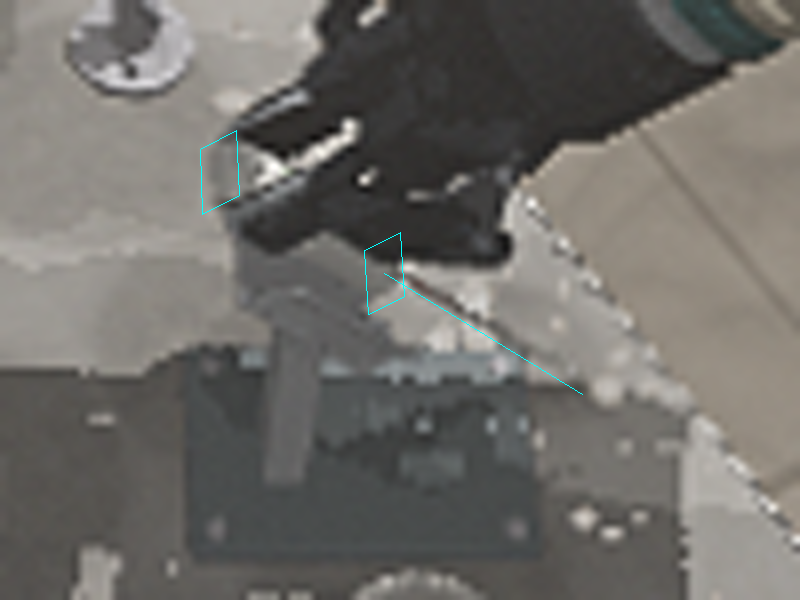

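The stem runs from (410,275) to (530,345), about 2 raw pixels out along the normal from the prediction, and the handle end is at x≈220 against a predicted 202. The probe therefore sits about 3 mm further down-slope and out. There is enough margin, so I'll go in, feeling for contact.

step_arm --pt "0 0 6 0 0 0 0" --pt "0 0 12 0 0 0 0" --pt "0 0 16 0 0 0 0" --pt "0 0 18 0 0 0 0" --pt "0 0 18 0 0 0 0"

```text
t: 8.35
tcp_pos: [407.6, -237.3, 163.8]
tool_rot: [0.892, -0.239, -0.37, -0.099]
force: [0.1, 1.1, -0.7]
finger_gap: 24.5
grasp_force: 49.3
```

step_arm --pt "0 0 1 0 0 0 0" --pt "0 0 2 0 0 0 0" --pt "0 0 2 0 0 0 0"

```text
t: 8.72
tcp_pos: [407.0, -237.0, 163.1]
tool_rot: [0.893, -0.239, -0.369, -0.099]
force: [2.6, -1.8, 5.3]
finger_gap: 24.0
grasp_force: 49.9
```

Floor contact came at the predicted height. Now I'll slide down to feel for the toe.

step_arm --pt "1 0 -0.8 0 0 0 0" --pt "2.5 0 -0.8 0 0 0 0" --pt "4 0 -0.8 0 0 0 0" --pt "4 0 -0.8 0 0 0 0"

```text
t: 9.22
tcp_pos: [409.4, -238.4, 160.6]
tool_rot: [0.892, -0.239, -0.37, -0.099]
force: [1.5, -1.1, 5.2]
finger_gap: 24.1
grasp_force: 49.9
```

step_arm --pt "1 0 0 0 0 0 0" --pt "2 0 0 0 0 0 0" --pt "2 0 0 0 0 0 0"

```text
t: 9.6
tcp_pos: [410.5, -239.1, 159.2]
tool_rot: [0.892, -0.239, -0.37, -0.099]
force: [1.4, -1.0, 6.0]
finger_gap: 24.4
grasp_force: 49.9
```

step_arm --pt "0 0 0 0 0 0 0.2" --pt "0 0 0 0 0 0 0.45" --pt "0 0 0 0 0 0 0.6" --pt "0 0 0 0 0 0 0.6" --pt "0 0 -10 0 0 0 0.6" --pt "0 0 -50 0 0 0 0.6" --pt "0 0 -100 0 0 0 0.6" --pt "0 0 -150 0 0 0 0.6" --pt "0 0 -150 0 0 0 0.6"

```text
t: 10.72
tcp_pos: [504.9, -293.6, 266.5]
tool_rot: [0.894, -0.239, -0.367, -0.098]
force: [-0.2, 0.5, -0.1]
finger_gap: 51.5
grasp_force: 0.0
```

Run:
```python
from ov import *
s_=r.state(); print(s_['t'],s_['tcp_pos'],s_['force'].round(1),s_['finger_gap'],s_['joint_positions'].round(2))
c=np.zeros((600,800,3),np.uint8)
s=(az(-30)-[0,0,1])/2**.5; n=(az(-30)+[0,0,1])/2**.5; u=-s; w=np.cross(u,n); T=np.array([458.2,-266.2,111])
for nm,x0,y0,X in(('scene',290,250,0),('top',355,185,400)):
    im=viewer.camera(nm); k=8; d=cv2.resize(im[y0:y0+75,x0:x0+50],None,fx=k,fy=k,interpolation=cv2.INTER_CUBIC)
    f=lambda p:tuple(map(int,(pix(nm,p)-[x0,y0]+.5)*k)); q=[(1,1),(1,-1),(-1,-1),(-1,1)]
    for i in range(4):
        P_=lambda a,j:f(T+a*u+q[j%4][0]*13*w+q[j%4][1]*8*n)
        cv2.line(d,P_(85,i),P_(85,i+1),(255,255,0),1)
    cv2.circle(d,f(T-115*u),3,(255,255,0),1)
    c[:,X:X+400]=d
cv2.imwrite('pics/r3.png',c)
```

```text
10.725 [ 504.86436472 -293.62425031  266.51669984] [-0.2  0.5 -0.1] 51.4582654676554 [-0.61  0.73  0.89 -0.08  2.3   1.46]
```

View pics/r3.png

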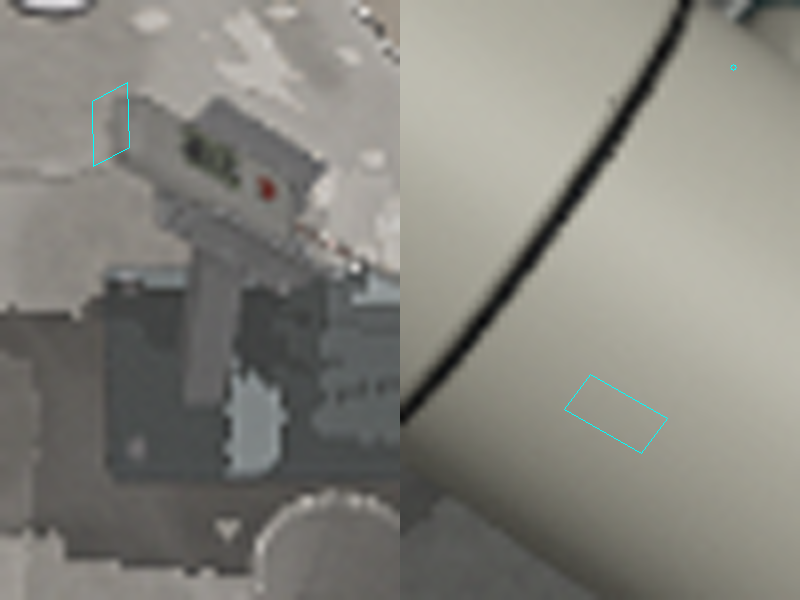

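The probe lies in the channel with its handle seated. Its end in the scene half is at about (125,130), some 5 mm further down-slope than my estimate; the top half is covered by the arm. I'll swing the arm over to the approach for the end grasp, which uncovers the rest for measuring.

Run:
```python
from h import *
d=az(-30); s=d-[0,0,1]; n=d+[0,0,1]; print(delta([350,-190,300],basis(n,s)))
```

```text
(array([-154.8,  -12.3,  104.5]), array([-1.e-02,  9.e+01,  4.e-02]))
```

step_arm --pt "-40 0 -40 0 0 0 0.6" --pt "-70 0 -70 0 8 0 0.6" --pt "-90 -2 -60 0 18 0 0.6" --pt "-105 -4 -30 0 28 0 0.6" --pt "-120 -6 0 0 38 0 0.6" --pt "-130 -8 30 0 48 0 0.6" --pt "-140 -10 60 0 58 0 0.6" --pt "-150 -12 85 0 68 0 0.6" --pt "-155 -12 104 0 78 0 0.6" --pt "-155 -12 104 0 88 0 0.6" --pt "-155 -12 104 0 90 0 0.6" --pt "-155 -12 104 0 90 0 0.6"

```text
t: 12.32
tcp_pos: [348.0, -188.4, 298.3]
tool_rot: [0.893, -0.24, 0.368, 0.098]
force: [0.5, -0.2, 0.2]
finger_gap: 51.0
grasp_force: 0.0
```

Run:
```python
from ov import *
s_=r.state(); print(s_['t'],s_['tcp_pos'],s_['joint_positions'].round(2))
c=np.zeros((600,800,3),np.uint8)
s=(az(-30)-[0,0,1])/2**.5; n=(az(-30)+[0,0,1])/2**.5; u=-s; w=np.cross(u,n); T=np.array([462.5,-268.7,111])
for nm,x0,y0,X in(('scene',290,250,0),('top',355,185,400)):
    im=viewer.camera(nm); cv2.imwrite(f'raw_{nm}2.png',im); k=8; d=cv2.resize(im[y0:y0+75,x0:x0+50],None,fx=k,fy=k,interpolation=cv2.INTER_CUBIC)
    f=lambda p:tuple(map(int,(pix(nm,p)-[x0,y0]+.5)*k)); q=[(1,1),(1,-1),(-1,-1),(-1,1)]
    for i in range(4):
        P_=lambda a,j:f(T+a*u+q[j%4][0]*13*w+q[j%4][1]*8*n)
        cv2.line(d,P_(85,i),P_(85,i+1),(255,255,0),1)
    cv2.circle(d,f(T-115*u),3,(255,255,0),1)
    c[:,X:X+400]=d
cv2.imwrite('pics/r4.png',c)
```

```text
12.325 [ 347.96349476 -188.42853213  298.31812836] [-0.97 -0.46  2.23  0.49  0.7   0.86]
```

View pics/r4.png

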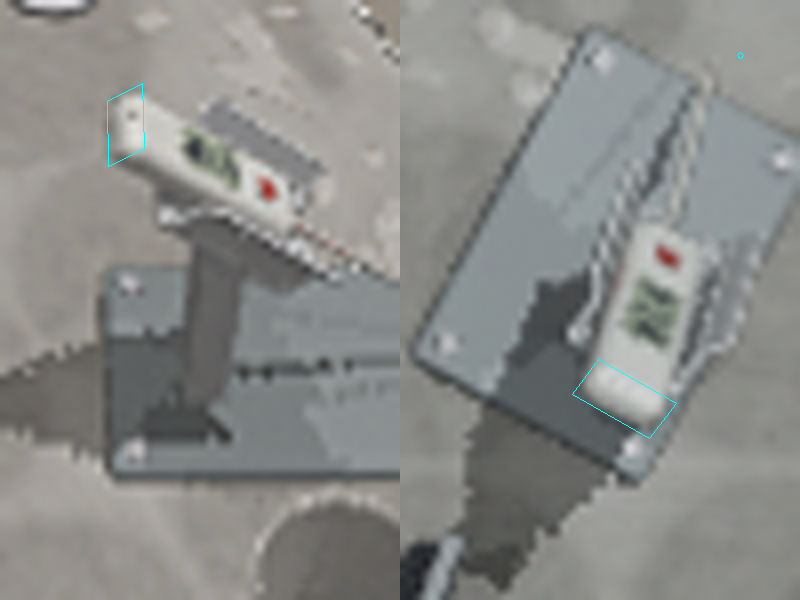

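The probe is lying home: the handle end sits in the cyan outline in both halves, at (125,125) and (625,395). The stem passes through the toe towards (708,78) in the top half. I'll check the stem's direction numerically.

Run:
```python
from ov import *
T=np.array([462.5,-268.7,111])
F={'scene':(290,250,0),'top':(355,185,400)}
f=lambda nm,p:((pix(nm,p)-F[nm][:2]+.5)*8+[F[nm][2],0]).round(0).tolist()
for yaw in(-30,-26,-22):
    u=-(az(yaw)-[0,0,1])/2**.5; n=(az(yaw)+[0,0,1])/2**.5; w=np.cross(u,n); E=T-85*(az(-30)-[0,0,1])/2**.5; t=E-85*u
    for nm in F: print(yaw,nm,'end',f(nm,E),'sh',f(nm,t),'-40',f(nm,t-40*u),'tip',f(nm,t-115*u),'topface sh corners',f(nm,t+8*n+13*w),f(nm,t+8*n-13*w))
im=cv2.imread('raw_top2.png').astype(float)
# stem brightness per row in top: bright pixel column
a=cv2.imread('raw_top0.png').astype(float); g=(im-a).mean(2)
for v in range(190,214,3):
    row=g[v,375:405]; print(v, [(375+i,int(row[i])) for i in np.where(abs(row)>25)[0]])
```

```text
-30 scene end [126.0, 125.0] sh [289.0, 223.0] -40 [361.0, 266.0] tip [488.0, 343.0] topface sh corners [304.0, 183.0] [309.0, 246.0]
-30 top end [624.0, 399.0] sh [677.0, 243.0] -40 [700.0, 174.0] tip [740.0, 55.0] topface sh corners [653.0, 204.0] [727.0, 246.0]
-26 scene end [126.0, 125.0] sh [288.0, 213.0] -40 [359.0, 251.0] tip [485.0, 319.0] topface sh corners [301.0, 172.0] [310.0, 235.0]
-26 top end [624.0, 399.0] sh [665.0, 236.0] -40 [683.0, 165.0] tip [714.0, 41.0] topface sh corners [639.0, 200.0] [715.0, 237.0]
-22 scene end [126.0, 125.0] sh [286.0, 202.0] -40 [356.0, 237.0] tip [480.0, 296.0] topface sh corners [296.0, 161.0] [311.0, 224.0]
-22 top end [624.0, 399.0] sh [653.0, 231.0] -40 [665.0, 158.0] tip [687.0, 29.0] topface sh corners [624.0, 197.0] [702.0, 228.0]
190 []
193 []
196 [(np.int64(391), -39), (np.int64(393), 29)]
199 [(np.int64(389), -33), (np.int64(392), 29)]
202 [(np.int64(387), -43), (np.int64(388), -49)]
205 [(np.int64(386), -43), (np.int64(387), -51)]
208 [(np.int64(385), -44), (np.int64(386), -50)]
211 []
```

Run:
```python
from h import *
d=az(-29.2); s=d-[0,0,1]; n=d+[0,0,1]; R_=basis(n,s); print(delta([378.1,-218.4,209.2],R_),delta([427.6,-245.8,152.6],R_))
```

```text
(array([-37. ,  10.4,  92.1]), array([ 0.55,  0.05, -0.56])) (array([-36.9,   9.4, 172.2]), array([ 0.55,  0.05, -0.56]))
```

step_arm --pt "-20 5 30 0.5 0 -0.5 0.6" --pt "-37 10 60 0.5 0 -0.5 0.6" --pt "-37 10 92 0.5 0 -0.5 0.6" --pt "-37 10 120 0.5 0 -0.5 0.6" --pt "-37 9.5 145 0.5 0 -0.5 0.6" --pt "-37 9.5 162 0.5 0 -0.5 0.6" --pt "-37 9.5 172 0.5 0 -0.5 0.6" --pt "-37 9.5 172 0.5 0 -0.5 0.6" --pt "-37 9.5 172 0.5 0 -0.5 0.6"

```text
t: 13.55
tcp_pos: [428.3, -246.1, 153.2]
tool_rot: [0.894, -0.233, 0.37, 0.096]
force: [-0.5, -0.5, 0.3]
finger_gap: 51.4
grasp_force: 0.0
```

Run:
```python
from h import *
d=az(-29.2); s=d-[0,0,1]; n=d+[0,0,1]; R_=basis(n,s); print(delta([427.6,-245.8,152.6],R_))
```

```text
(array([-1. ,  0.1, -0.1]), array([0.  , 0.01, 0.  ]))
```

step_arm --pt "-0.5 0 0 0 0 0 0.35" --pt "-0.5 0 0 0 0 0 0.2" --pt "-0.5 0 0 0 0 0 0" --pt "-0.5 0 0 0 0 0 0" --pt "-0.5 0 0 0 0 0 0" --pt "-0.5 0 0 0 0 0 0" --newtons 60

```text
t: 14.3
tcp_pos: [427.3, -246.1, 153.3]
tool_rot: [0.894, -0.234, 0.371, 0.097]
force: [-5.4, 2.8, 6.3]
finger_gap: 24.6
grasp_force: 58.9
```

Gripped by the handle end. I'll save this home grasp pose, then lift out along the channel normal.

Run:
```python
from h import *
s=r.state(); np.savez('home.npz',p=s['tcp_pos'],q=s['tool_rot']); print(s['tcp_pos'],s['tool_rot'],s['joint_positions'].round(2))
for n,a,t in (('A',(287.75,206),(254.25,190.25)),('B',(287.75,214.5),(281.5,203.5)),('C',(297,235.25),(307.25,206.25))):
    a=np.array(a)-.375;t=np.array(t)-.375; p=tri(a,t); print(n,p.round(1))
```

```text
[ 427.33510688 -246.09131458  153.27195913] [ 0.89370228 -0.23350677  0.370616    0.09702888] [-0.83 -0.01  2.43  1.73  0.23 -0.39]
A [536.   72.4  40.3]
B [494.2   0.6  91.2]
C [490.6 -66.4  59.9]
```

step_arm --pt "1 0 -2 0 0 0 0" --pt "8 0 -4 0 0 0 0" --pt "25 0 -6 0 0 0 0" --pt "60 0 -10 0 0 0 0" --pt "100 0 -30 0 0 0 0" --pt "125 0 -70 0 0 0 0" --pt "145 0 -110 0 0 0 0" --pt "145 0 -110 0 0 0 0"

```text
t: 15.3
tcp_pos: [450.0, -259.3, 339.4]
tool_rot: [0.892, -0.232, 0.374, 0.099]
force: [0.4, -0.4, -0.6]
finger_gap: 24.1
grasp_force: 59.0
```

Run:
```python
from h import *
s=r.state(); print(s['force'],s['finger_gap'],s['joint_positions'].round(2)); R_=basis(az(-29.2),[0,0,-1])
print(delta([480,-150,345],R_)); print((Ro.from_quat(s['tool_rot']).inv()*basis(az(0),[0,0,-1])).as_rotvec(degrees=True))
```

```text
[ 0.44968542 -0.382524   -0.61623905] 24.118206071591217 [-0.8  -0.23  2.03  0.37  0.6   1.05]
(array([ -14.8, -110. ,  -23.6]), array([ 2.300e-01, -4.554e+01,  3.000e-02]))
[ 11.81958882 -44.47001757 -27.59905444]
```

step_arm --pt "-3 -20 -5 0 -9 0 0" --pt "-6 -40 -10 0 -18 0 0" --pt "-9 -65 -15 0 -27 0 0" --pt "-12 -90 -20 0 -36 0 0" --pt "-15 -110 -24 0 -45.5 0 0" --pt "-15 -110 -24 0 -45.5 0 0" --pt "-15 -110 -24 0 -45.5 0 0"

```text
t: 16.18
tcp_pos: [477.9, -148.6, 338.2]
tool_rot: [0.968, -0.252, -0.005, -0.001]
force: [-0.4, -0.2, -1.0]
finger_gap: 24.2
grasp_force: 59.1
```

Run:
```python
from h import *
print(delta([496.2,0.6,295],basis(az(0),[0,0,-1])))
```

```text
(array([ -56.5, -139.1,   43.8]), array([ -0.14,   0.58, -29.25]))
```

step_arm --pt "-12 -30 0 0 0.3 -7 0" --pt "-25 -62 0 0 0.6 -15 0" --pt "-38 -94 10 0 0.6 -23 0" --pt "-50 -122 25 0 0.6 -29.2 0" --pt "-56.5 -139 40 0 0.6 -29.2 0" --pt "-56.5 -139 44 0 0.6 -29.2 0" --pt "-56.5 -139 44 0 0.6 -29.2 0"

```text
t: 17.05
tcp_pos: [496.8, -0.5, 296.0]
tool_rot: [1.0, -0.001, 0.001, -0.0]
force: [-0.2, -0.7, -1.0]
finger_gap: 24.7
grasp_force: 59.2
```

Run:
```python
from h import *
s=r.state(); p=s['tcp_pos']; print(p,s['force'])
for n in('scene','top'):
    im=viewer.camera(n); cv2.imwrite(f'raw_{n}3.png',im)
im=cv2.imread('raw_scene3.png'); b=cv2.imread('raw_scene0.png')
print('pred tip',pix('scene',p-[2,0,174]),'pred stem up',pix('scene',p-[2,0,110]),'shoulder',pix('scene',p-[2,0,59]),'cap B',pix('scene',[494.2,.6,91.2]))
t=pix('scene',p-[2,0,174]).round().astype(int)
for v in range(t[1]-16,t[1]+10,2):
    x=np.arange(t[0]-9,t[0]+9); print(v,t[0]-9,im[v,x].mean(1).astype(int).tolist())
```

```text
[496.75076081  -0.52418241 295.96156357] [-0.19562665 -0.67259822 -1.02940281]
pred tip [287.98811295 207.91889438] pred stem up [288.36796949 193.91063381] shoulder [288.69026946 181.93549762] cap B [287.49346014 214.11167118]
192 279 [154, 152, 146, 146, 150, 151, 153, 155, 157, 111, 133, 142, 138, 132, 123, 119, 126, 137]
194 279 [146, 142, 144, 145, 147, 148, 152, 152, 156, 111, 108, 162, 151, 141, 143, 142, 142, 141]
196 279 [150, 146, 143, 143, 146, 148, 149, 152, 158, 112, 133, 153, 135, 136, 140, 140, 141, 141]
198 279 [161, 161, 151, 143, 136, 139, 144, 149, 137, 99, 159, 160, 153, 165, 212, 172, 140, 141]
200 279 [160, 159, 161, 152, 144, 141, 138, 143, 133, 101, 142, 154, 150, 152, 151, 128, 95, 129]
202 279 [163, 164, 163, 156, 153, 149, 142, 137, 131, 101, 137, 152, 151, 150, 151, 152, 162, 159]
204 279 [162, 164, 157, 152, 151, 152, 148, 156, 141, 113, 140, 150, 151, 152, 153, 151, 152, 152]
206 279 [177, 166, 153, 151, 151, 137, 150, 152, 141, 115, 141, 134, 143, 149, 151, 152, 150, 149]
208 279 [160, 164, 164, 148, 165, 142, 89, 74, 77, 73, 99, 132, 159, 149, 143, 145, 148, 147]
210 279 [163, 162, 171, 174, 132, 111, 92, 85, 84, 87, 76, 162, 178, 176, 178, 146, 146, 144]
212 279 [167, 129, 170, 134, 103, 107, 82, 114, 124, 133, 111, 148, 156, 168, 175, 161, 141, 135]
214 279 [161, 103, 157, 173, 174, 154, 161, 162, 130, 113, 137, 141, 160, 177, 185, 135, 126, 138]
216 279 [152, 154, 138, 104, 148, 143, 95, 107, 134, 142, 130, 104, 158, 134, 100, 129, 142, 143]
```

The scene picture has the stem at column 288, where predicted. Now I'll go down, feeling for the cap in 2 mm steps.

step_arm --pt "-0.5 -1.1 8 0 0 0 0" --pt "-0.5 -1.1 16 0 0 0 0" --pt "-0.5 -1.1 22 0 0 0 0" --pt "-0.5 -1.1 22 0 0 0 0"

```text
t: 17.65
tcp_pos: [496.3, 1.6, 273.2]
tool_rot: [1.0, -0.001, 0.0, -0.001]
force: [-0.9, 0.1, -1.3]
finger_gap: 24.5
grasp_force: 59.2
```

step_arm --pt "0 0 1 0 0 0 0" --pt "0 0 2 0 0 0 0" --pt "0 0 2 0 0 0 0"

```text
t: 18.02
tcp_pos: [496.7, 1.6, 272.0]
tool_rot: [1.0, -0.001, 0.001, -0.001]
force: [-0.1, 0.2, -0.6]
finger_gap: 24.5
grasp_force: 59.2
```

step_arm --pt "0 0 1 0 0 0 0" --pt "0 0 2 0 0 0 0" --pt "0 0 2 0 0 0 0"

```text
t: 18.4
tcp_pos: [496.6, 1.6, 269.9]
tool_rot: [1.0, -0.001, 0.001, -0.001]
force: [-0.3, -0.5, 0.6]
finger_gap: 24.5
grasp_force: 59.2
```

step_arm --pt "0 0 1 0 0 0 0" --pt "0 0 1.5 0 0 0 0" --pt "0 0 1.5 0 0 0 0"

```text
t: 18.77
tcp_pos: [496.7, 1.6, 268.4]
tool_rot: [1.0, -0.001, 0.001, -0.001]
force: [0.4, -0.4, 0.3]
finger_gap: 23.9
grasp_force: 59.2
```

step_arm --pt "0 0 1 0 0 0 0" --pt "0 0 1.5 0 0 0 0" --pt "0 0 1.5 0 0 0 0"

```text
t: 19.15
tcp_pos: [496.7, 1.6, 266.9]
tool_rot: [1.0, -0.001, 0.001, -0.001]
force: [0.6, -0.9, -1.1]
finger_gap: 24.4
grasp_force: 59.2
```

step_arm --pt "0 0 1 0 0 0 0" --pt "0 0 1.5 0 0 0 0" --pt "0 0 1.5 0 0 0 0"

```text
t: 19.52
tcp_pos: [496.7, 1.6, 265.4]
tool_rot: [1.0, -0.001, 0.001, -0.001]
force: [-0.2, 0.1, -0.6]
finger_gap: 24.2
grasp_force: 59.2
```

step_arm --pt "0 0 1 0 0 0 0" --pt "0 0 1.5 0 0 0 0" --pt "0 0 1.5 0 0 0 0"

```text
t: 19.9
tcp_pos: [496.7, 1.6, 263.9]
tool_rot: [1.0, -0.001, 0.001, -0.001]
force: [0.1, -0.3, -0.2]
finger_gap: 24.3
grasp_force: 59.2
```

step_arm --pt "0 0 1 0 0 0 0" --pt "0 0 1.5 0 0 0 0" --pt "0 0 1.5 0 0 0 0"

```text
t: 20.27
tcp_pos: [496.7, 1.6, 262.4]
tool_rot: [1.0, -0.001, 0.001, -0.001]
force: [0.1, 0.4, -0.7]
finger_gap: 24.4
grasp_force: 59.2
```

step_arm --pt "0 0 1 0 0 0 0" --pt "0 0 1.5 0 0 0 0" --pt "0 0 1.5 0 0 0 0"

```text
t: 20.65
tcp_pos: [496.9, 1.6, 261.2]
tool_rot: [1.0, -0.001, 0.002, -0.001]
force: [-0.2, 1.3, 1.5]
finger_gap: 24.4
grasp_force: 59.3
```

step_arm --pt "0 0 1 0 0 0 0" --pt "0 0 1.5 0 0 0 0" --pt "0 0 1.5 0 0 0 0"

```text
t: 21.02
tcp_pos: [497.0, 1.6, 259.9]
tool_rot: [1.0, -0.001, 0.002, -0.001]
force: [1.1, 0.5, 3.5]
finger_gap: 24.4
grasp_force: 59.6
```

step_arm --pt "0 0 0.7 0 0 0 0" --pt "0 0 0.7 0 0 0 0" --pt "0 0 0.7 0 0 0 0" --pt "0 0 0.7 0 0 0 0" --pt "0 0 0.7 0 0 0 0" --pt "0 0 0.7 0 0 0 0"

```text
t: 21.78
tcp_pos: [497.0, 1.6, 259.3]
tool_rot: [1.0, -0.001, 0.002, -0.001]
force: [-0.2, 1.0, 6.0]
finger_gap: 24.1
grasp_force: 59.8
```

Run:
```python
from h import *
s=r.state(); print(s['tcp_pos'],s['tool_rot'],s['force'],s['wrist_torque'])
print(delta([493,-66.4,285],basis(az(0),[0,0,-1])))
im=viewer.camera('scene'); print('pred tip',pix('scene',s['tcp_pos']-[2,0,170.5]))
for v in range(194,222,2):
    x=np.arange(278,298); print(v,im[v,x].mean(1).astype(int).tolist(), (im[v,x,2].astype(int)-im[v,x,0]).tolist() if v>204 else '')
```

```text
[497.04579806   1.57569456 259.26098838] [ 9.99997970e-01 -5.58148616e-04  1.76724210e-03 -7.91307284e-04] [-0.18921965  0.96270508  6.01992852] [0.01254103 0.09275323 0.0151586 ]
(array([ -3.9,  67.9, -25.9]), array([-0.09, -0.2 , -0.06]))
pred tip [287.55758604 214.3110796 ]
194 [159, 150, 143, 144, 146, 148, 151, 153, 155, 131, 104, 124, 165, 152, 143, 144, 144, 142, 141, 142] 
196 [152, 150, 147, 144, 143, 147, 148, 151, 156, 130, 101, 148, 158, 134, 137, 141, 141, 141, 143, 142] 
198 [151, 151, 151, 149, 144, 139, 139, 145, 151, 130, 100, 162, 160, 155, 166, 214, 172, 140, 142, 142] 
200 [162, 162, 161, 155, 149, 146, 142, 140, 144, 125, 106, 146, 152, 152, 152, 152, 131, 96, 130, 142] 
202 [164, 164, 165, 165, 157, 153, 149, 144, 139, 122, 109, 140, 152, 154, 152, 152, 152, 163, 160, 144] 
204 [162, 164, 157, 155, 155, 154, 153, 150, 157, 126, 119, 144, 152, 152, 153, 152, 152, 152, 153, 125] 
206 [180, 178, 168, 155, 152, 153, 136, 152, 155, 123, 123, 146, 133, 144, 150, 152, 154, 152, 149, 153] [12, 10, 8, 9, 9, 6, 6, 99, 128, 58, 46, 111, 76, 12, 7, 10, 10, 9, 8, 9]
208 [161
[... 510 characters left out ...]
 169, 113, 159, 175, 175, 179, 150, 142, 118, 115, 138, 131, 156, 179, 187, 135, 128, 138, 136] [9, 10, 8, 0, 0, -2, -10, 54, 116, 48, 37, 100, 73, 3, -2, -2, 3, 9, 8, 11]
216 [152, 153, 155, 138, 106, 147, 142, 104, 154, 156, 147, 145, 110, 159, 136, 101, 131, 144, 144, 145] [10, 10, 8, 10, 4, 0, -5, 38, 126, 119, 112, 117, 76, -1, -1, 2, 8, 9, 10, 9]
218 [147, 150, 153, 152, 153, 165, 120, 86, 83, 110, 127, 102, 110, 146, 152, 145, 140, 143, 147, 151] [9, 8, 8, 9, 11, 10, 8, 0, -2, -2, -6, -2, -2, 7, 9, 10, 9, 8, 11, 11]
220 [146, 149, 149, 150, 155, 162, 152, 106, 84, 87, 85, 131, 148, 159, 157, 153, 148, 138, 136, 143] [9, 10, 11, 10, 10, 10, 10, 6, 2, 3, 2, 0, 4, 9, 10, 9, 10, 9, 8, 10]
```

The tall post is done: 6 N held, with the stem meeting the cap at column 287.5, row 214. Next is the middle post.

step_arm --pt "0 0 -10 0 0 0 0" --pt "0 0 -20 0 0 0 0" --pt "-2 25 -20 0 0 0 0" --pt "-4 50 -20 0 0 0 0" --pt "-4 67.5 -10 0 0 0 0" --pt "-4 67.5 5 0 0 0 0" --pt "-4 67.5 16 0 0 0 0" --pt "-4 67.5 19 0 0 0 0" --pt "-4 67.5 19 0 0 0 0"

```text
t: 22.95
tcp_pos: [492.7, -65.3, 239.4]
tool_rot: [1.0, -0.0, 0.001, -0.001]
force: [0.3, 0.6, -0.6]
finger_gap: 24.7
grasp_force: 59.2
```

step_arm --pt "0 0 1 0 0 0 0" --pt "0 0 2 0 0 0 0" --pt "0 0 2 0 0 0 0"

```text
t: 23.32
tcp_pos: [492.7, -65.8, 237.8]
tool_rot: [1.0, -0.001, 0.001, -0.001]
force: [-0.8, -0.1, -0.6]
finger_gap: 24.7
grasp_force: 59.2
```

step_arm --pt "0 0 1 0 0 0 0" --pt "0 0 2 0 0 0 0" --pt "0 0 2 0 0 0 0"

```text
t: 23.7
tcp_pos: [492.7, -65.9, 235.6]
tool_rot: [1.0, -0.001, 0.001, -0.001]
force: [0.4, -0.8, -0.8]
finger_gap: 24.7
grasp_force: 59.2
```

step_arm --pt "0 0 1 0 0 0 0" --pt "0 0 2 0 0 0 0" --pt "0 0 2 0 0 0 0"

```text
t: 24.08
tcp_pos: [492.6, -65.8, 233.5]
tool_rot: [1.0, -0.001, 0.001, -0.001]
force: [-0.4, 1.6, -1.0]
finger_gap: 24.4
grasp_force: 59.2
```

step_arm --pt "0 0 1 0 0 0 0" --pt "0 0 1.5 0 0 0 0" --pt "0 0 1.5 0 0 0 0"

```text
t: 24.45
tcp_pos: [492.7, -65.8, 232.1]
tool_rot: [1.0, -0.001, 0.001, -0.001]
force: [-0.6, -0.0, -0.3]
finger_gap: 24.0
grasp_force: 59.2
```

step_arm --pt "0 0 1 0 0 0 0" --pt "0 0 1.5 0 0 0 0" --pt "0 0 1.5 0 0 0 0"

```text
t: 24.82
tcp_pos: [492.7, -65.8, 230.6]
tool_rot: [1.0, -0.001, 0.001, -0.001]
force: [0.7, -0.9, -0.9]
finger_gap: 24.5
grasp_force: 59.2
```

step_arm --pt "0 0 1 0 0 0 0" --pt "0 0 1.5 0 0 0 0" --pt "0 0 1.5 0 0 0 0"

```text
t: 25.2
tcp_pos: [492.9, -65.9, 229.5]
tool_rot: [1.0, -0.001, 0.002, -0.001]
force: [0.1, 0.7, 2.2]
finger_gap: 24.2
grasp_force: 59.4
```

Contact at about 230, as expected. I'll press lightly and hold.

step_arm --pt "0 0 1 0 0 0 0" --pt "0 0 1.4 0 0 0 0" --pt "0 0 1.4 0 0 0 0" --pt "0 0 1.4 0 0 0 0" --pt "0 0 1.4 0 0 0 0" --pt "0 0 1.4 0 0 0 0" --pt "0 0 1.4 0 0 0 0"

```text
t: 26.08
tcp_pos: [493.0, -65.9, 228.1]
tool_rot: [1.0, -0.001, 0.002, -0.001]
force: [0.3, 0.7, 5.1]
finger_gap: 24.1
grasp_force: 59.8
```

Run:
```python
from h import *
s=r.state(); p=s['tcp_pos']; print(p,s['force'])
c=pix('scene',[490.6,-66.4,59.9]); print('cap',c,'pred tip',pix('scene',p-[2.8,1,170.3]))
im=viewer.camera('scene').astype(int); v0=int(c[1]); u0=int(c[0])
for v in range(v0-10,v0+6,2):
    x=np.arange(u0-8,u0+9); print(v,u0-8,im[v,x].mean(1).astype(int).tolist(),(im[v,x,2]-im[v,x,0]).tolist())
print(delta([538.8,73.4,250],basis(az(0),[0,0,-1])))
```

```text
[492.9901203  -65.89284724 228.09055393] [0.26034028 0.69543873 5.11809436]
cap [296.76979722 234.83559185] pred tip [296.71464569 235.39789612]
224 288 [89, 90, 120, 153, 159, 156, 155, 155, 153, 111, 127, 138, 135, 134, 134, 135, 137] [3, 3, 6, 10, 9, 8, 10, 10, 9, 7, 9, 10, 9, 11, 11, 11, 10]
226 288 [87, 88, 149, 170, 159, 153, 154, 158, 144, 106, 139, 146, 140, 139, 141, 138, 141] [2, 5, 0, 1, 6, 9, 8, 8, 9, 7, 7, 9, 10, 8, 8, 9, 8]
228 288 [92, 89, 126, 169, 176, 177, 159, 156, 144, 104, 153, 154, 148, 149, 151, 149, 160] [3, 3, 3, 0, 1, 0, 6, 10, 10, 6, 16, 11, 10, 10, 9, 10, 12]
230 288 [89, 86, 121, 171, 179, 177, 172, 165, 149, 115, 150, 162, 159, 158, 157, 154, 155] [2, 4, 2, 1, 0, 0, 1, 8, 11, 8, 10, 10, 9, 10, 9, 10, 8]
232 288 [163, 180, 181, 174, 159, 175, 139, 149, 133, 111, 151, 158, 156, 158, 157, 158, 158] [1, 0, 2, 1, -1, 1, -2, 1, 2, 1, 2, 6, 9, 10, 9, 10, 7]
234 288 [183, 188, 186, 183, 183, 137, 149, 150, 138, 117, 138, 153, 159, 159, 157, 158, 160] [1, 0, 0, -1, -1, -9, 75, 111, 98, 59, 103, 71, 15, 4, 9, 8, 10]
236 288 [166, 138, 102, 77, 117, 114, 143, 146, 137, 142, 146, 132, 148, 157, 157, 158, 158] [-1, 0, 2, 2, 5, 4, 99, 117, 86, 98, 114, 114, 17, 1, 8, 9, 9]
238 288 [164, 168, 172, 170, 169, 139, 110, 154, 113, 97, 118, 117, 131, 155, 158, 157, 158] [11, 11, 9, 12, 11, 6, -4, 6, 25, 47, 32, 1, 1, 8, 8, 8, 8]
(array([  45.7, -139.4,  -21.5]), array([-0.09, -0.19, -0.06]))
```

step_arm --pt "0 0 -20 0 0 0 0" --pt "0 0 -50 0 0 0 0" --pt "5 -10 -62 0 0 0 0" --pt "20 -55 -62 0 0 0 0" --pt "35 -100 -60 0 0 0 0" --pt "45.7 -135 -50 0 0 0 0" --pt "45.7 -139.4 -30 0 0 0 0" --pt "45.7 -139.4 -5 0 0 0 0" --pt "45.7 -139.4 8 0 0 0 0" --pt "45.7 -139.4 11 0 0 0 0" --pt "45.7 -139.4 11 0 0 0 0"

```text
t: 27.5
tcp_pos: [539.0, 73.5, 217.4]
tool_rot: [1.0, -0.001, 0.002, -0.001]
force: [-0.1, 0.2, -1.1]
finger_gap: 24.4
grasp_force: 59.2
```

step_arm --pt "0 0 1 0 0 0 0" --pt "0 0 2 0 0 0 0" --pt "0 0 2 0 0 0 0"

```text
t: 27.88
tcp_pos: [538.7, 73.4, 215.4]
tool_rot: [1.0, -0.001, 0.001, -0.001]
force: [0.3, -0.3, -0.3]
finger_gap: 24.7
grasp_force: 59.2
```

step_arm --pt "0 0 1 0 0 0 0" --pt "0 0 1.5 0 0 0 0" --pt "0 0 1.5 0 0 0 0"

```text
t: 28.25
tcp_pos: [538.6, 73.6, 213.5]
tool_rot: [1.0, -0.001, 0.001, -0.001]
force: [0.1, 0.4, -0.0]
finger_gap: 24.6
grasp_force: 59.2
```

step_arm --pt "0 0 1 0 0 0 0" --pt "0 0 1.5 0 0 0 0" --pt "0 0 1.5 0 0 0 0"

```text
t: 28.62
tcp_pos: [538.6, 73.6, 212.0]
tool_rot: [1.0, -0.001, 0.001, -0.001]
force: [-0.3, 0.6, -1.2]
finger_gap: 24.0
grasp_force: 59.2
```

step_arm --pt "0 0 1 0 0 0 0" --pt "0 0 1.5 0 0 0 0" --pt "0 0 1.5 0 0 0 0"

```text
t: 29.0
tcp_pos: [538.8, 73.5, 210.8]
tool_rot: [1.0, -0.001, 0.001, -0.001]
force: [-0.1, 0.2, 0.9]
finger_gap: 24.1
grasp_force: 59.3
```

Contact. I'll press to about 6 N and hold.

step_arm --pt "0 0 1 0 0 0 0" --pt "0 0 1.9 0 0 0 0" --pt "0 0 1.9 0 0 0 0" --pt "0 0 1.9 0 0 0 0" --pt "0 0 1.9 0 0 0 0" --pt "0 0 1.9 0 0 0 0" --pt "0 0 1.9 0 0 0 0"

```text
t: 29.88
tcp_pos: [538.9, 73.6, 209.0]
tool_rot: [1.0, -0.001, 0.002, -0.001]
force: [-0.7, 0.3, 5.6]
finger_gap: 24.5
grasp_force: 59.7
```

Run:
```python
from h import *
s=r.state(); p=s['tcp_pos']; print(p,s['force'])
c=pix('scene',[536,72.4,40.3]); print('cap',c,'pred tip',pix('scene',p-[2.8,1,170.3]))
im=viewer.camera('scene').astype(int); v0=int(c[1]); u0=int(c[0])
for v in range(v0-6,v0+6,2):
    x=np.arange(u0-8,u0+9); print(v,u0-8,im[v,x].mean(1).astype(int).tolist(),(im[v,x,2]-im[v,x,0]).tolist())
print(delta([480,-150,330],basis(az(-29.2),[0,0,-1])))
```

```text
[538.89053042  73.55785001 209.01933197] [-0.73690025  0.31422679  5.63155292]
cap [287.41917236 205.62636201] pred tip [287.41143739 205.89394216]
199 279 [160, 162, 154, 145, 140, 138, 143, 148, 118, 152, 178, 158, 151, 153, 132, 116, 135] [10, 10, 10, 10, 9, 10, 10, 10, 8, 13, 11, 11, 9, 8, 7, 9, 17]
201 279 [162, 162, 164, 157, 149, 141, 136, 139, 115, 127, 146, 152, 152, 151, 152, 153, 132] [8, 9, 9, 7, 8, 10, 9, 10, 8, 10, 10, 9, 9, 9, 11, 10, 11]
203 279 [153, 152, 154, 154, 152, 152, 147, 145, 114, 123, 143, 150, 152, 152, 152, 152, 153] [10, 10, 9, 8, 8, 9, 7, 4, 2, 0, 3, 7, 9, 10, 10, 10, 10]
205 279 [169, 157, 153, 160, 162, 162, 165, 148, 120, 123, 139, 144, 149, 150, 151, 150, 153] [13, 10, 9, 9, 8, 1, 67, 110, 49, 66, 107, 72, 17, 5, 9, 9, 9]
207 279 [162, 161, 161, 161, 163, 132, 116, 143, 148, 143, 143, 142, 140, 144, 151, 152, 149] [10, 8, 9, 9, 8, -1, 64, 121, 114, 112, 123, 35, 7, 8, 9, 10, 9]
209 279 [162, 162, 164, 182, 187, 192, 131, 110, 103, 147, 109, 138, 181, 191, 159, 135, 138] [9, 9, 7, 2, 1, 0, -2, -4, 5, -5, -2, -2, -1, -1, 4, 10, 10]
(array([ -58.2,  223.4, -121.5]), array([-0.14, -0.16, 29.13]))
```

All three touches are done. Now back to the rest by the reverse path.

step_arm --pt "0 0 -15 0 0 0 0" --pt "0 0 -65 0 0 0 0" --pt "0 0 -115 0 0 0 0" --pt "-10 40 -121 0 0 6 0" --pt "-22 85 -121 0 0 13 0" --pt "-34 130 -121 0 0 20 0" --pt "-46 175 -121 0 0 26 0" --pt "-58 215 -121 0 0 29.2 0" --pt "-58 223 -121 0 0 29.2 0" --pt "-58 223 -121 0 0 29.2 0"

```text
t: 31.18
tcp_pos: [480.1, -149.5, 329.1]
tool_rot: [0.967, -0.253, 0.001, -0.002]
force: [0.3, -0.5, -1.1]
finger_gap: 24.5
grasp_force: 59.2
```

Run:
```python
from h import *
h=np.load('home.npz'); R_=Ro.from_quat(h['q']); print(delta(h['p']+R_.apply([145,0,-110]),R_)); s=r.state(); print(s['force'],s['finger_gap'],s['joint_positions'].round(2))
```

```text
(array([ 25.8, 110. ,  -4.8]), array([-0.21, 45.01, -0.09]))
[ 0.26193139 -0.50413258 -1.10230284] 24.473949701470577 [-0.44  0.12  1.47  0.    1.55  1.64]
```

step_arm --pt "5 20 -10 0 9 0 0" --pt "10 45 -15 0 18 0 0" --pt "15 70 -15 0 27 0 0" --pt "20 95 -10 0 36 0 0" --pt "26 110 -5 0 45 0 0" --pt "26 110 -5 0 45 0 0" --pt "26 110 -5 0 45 0 0" --pt "26 110 -5 0 45 0 0"

```text
t: 32.17
tcp_pos: [451.3, -258.9, 336.8]
tool_rot: [0.893, -0.233, 0.373, 0.096]
force: [-0.3, -0.4, 0.1]
finger_gap: 23.9
grasp_force: 59.3
```

Run:
```python
from h import *
h=np.load('home.npz'); R_=Ro.from_quat(h['q'])
for o in([60,0,-12],[12,0,-6],[1,0,-4],[0,0,0]): print(o,delta(h['p']+R_.apply(o),R_))
```

```text
[60, 0, -12] (array([-89.4,   0.8,  98.2]), array([-0.2 , -0.2 ,  0.02]))
[12, 0, -6] (array([-137.5,    0.8,  104. ]), array([-0.2 , -0.2 ,  0.02]))
[1, 0, -4] (array([-148.5,    0.8,  106. ]), array([-0.2 , -0.2 ,  0.02]))
[0, 0, 0] (array([-149.5,    0.8,  110. ]), array([-0.2 , -0.2 ,  0.02]))
```

step_arm --pt "-25 0.5 45 -0.2 -0.2 0 0" --pt "-55 0.8 85 -0.2 -0.2 0 0" --pt "-89 0.8 98 -0.2 -0.2 0 0" --pt "-110 0.8 100 -0.2 -0.2 0 0" --pt "-128 0.8 102 -0.2 -0.2 0 0" --pt "-135 0.8 104 -0.2 -0.2 0 0" --pt "-135 0.8 104 -0.2 -0.2 0 0"

```text
t: 33.05
tcp_pos: [431.6, -248.6, 165.6]
tool_rot: [0.894, -0.234, 0.37, 0.096]
force: [0.5, -0.3, -0.5]
finger_gap: 24.3
grasp_force: 59.3
```

Run:
```python
from h import *
h=np.load('home.npz'); R_=Ro.from_quat(h['q']); print(r.state()['force'])
for o in([5,0,-5],[1,0,-4],[0,0,0]): print(o,delta(h['p']+R_.apply(o),R_))
```

```text
[ 0.51718432 -0.32447967 -0.49762714]
[5, 0, -5] (array([-7.2, -0. ,  0.2]), array([-0.01,  0.12, -0.08]))
[1, 0, -4] (array([-11.2,  -0. ,   1.2]), array([-0.01,  0.12, -0.08]))
[0, 0, 0] (array([-12.2,  -0. ,   5.2]), array([-0.01,  0.12, -0.08]))
```

step_arm --pt "-4 0 0 0 0.1 0 0" --pt "-8 0 0.5 0 0.1 0 0" --pt "-11 0 1 0 0.1 0 0" --pt "-11 0 1 0 0.1 0 0"

```text
t: 33.55
tcp_pos: [425.2, -245.3, 157.6]
tool_rot: [0.893, -0.234, 0.371, 0.097]
force: [-0.7, -0.5, -0.9]
finger_gap: 24.4
grasp_force: 59.3
```

step_arm --pt "0 0 1 0 0 0 0" --pt "-0.5 0 2 0 0 0 0" --pt "-0.5 0 2.5 0 0 0 0" --pt "-0.5 0 2.5 0 0 0 0"

```text
t: 34.05
tcp_pos: [425.6, -245.6, 154.9]
tool_rot: [0.893, -0.234, 0.371, 0.097]
force: [3.5, -1.0, 1.1]
finger_gap: 24.3
grasp_force: 59.3
```

Within 3 mm of home with light floor contact. I'll release and back off up the slope.

step_arm --pt "0 0 0 0 0 0 0.2" --pt "0 0 0 0 0 0 0.45" --pt "0 0 0 0 0 0 0.6" --pt "0 0 0 0 0 0 0.6" --pt "0 0 -10 0 0 0 0.6" --pt "0 0 -40 0 0 0 0.6" --pt "0 0 -90 0 0 0 0.6" --pt "30 0 -130 0 0 0 0.6" --pt "40 0 -150 0 0 0 0.6" --pt "40 0 -150 0 0 0 0.6" --pt "40 0 -150 0 0 0 0.6"

```text
t: 35.42
tcp_pos: [356.9, -206.4, 287.8]
tool_rot: [0.894, -0.235, 0.37, 0.097]
force: [-0.4, 0.0, 0.2]
finger_gap: 51.2
grasp_force: 0.0
```

Run:
```python
from h import *
s=r.state(); print(s['t'],s['tcp_pos'],s['force'],s['finger_gap'],abs(s['qd']).max())
# compare probe appearance with step-1 home picture
for n,x,y,w,h in(('scene',295,255,50,35),('top',375,190,35,55)):
    im=viewer.camera(n).astype(np.float32); a=cv2.imread(f'raw_{n}2.png').astype(np.float32)
    t=a[y:y+h,x:x+w]; R_=cv2.matchTemplate(im[y-8:y+h+8,x-8:x+w+8],t,cv2.TM_CCOEFF_NORMED); i=np.unravel_index(R_.argmax(),R_.shape); print(n,'shift',i[1]-8,i[0]-8,R_.max(),'mean abs diff',abs(im[y:y+h,x:x+w]-t).mean())
    red=lambda m:np.argwhere((m[y:y+h,x:x+w,2]-m[y:y+h,x:x+w,1])>60).mean(0); print('red dot',red(a),red(im))
```

```text
35.425 [ 356.89706276 -206.3866104   287.79426595] [-0.42179933  0.0370468   0.21432762] 51.186437747551714 0.02873012137585726
scene shift 0 0 0.95498645 mean abs diff 2.6615238
red dot [18.5 28. ] [18.5 28. ]
top shift 0 0 0.9213763 mean abs diff 3.4767098
red dot [26.5 12.5] [27. 13.]
```

The probe is in the same place as the first home. It was released 2 mm up-slope and slid back to the toe. Handing in.

```bash
python3 -c "
from bench import r
print(r.sign_off())"
```

```text
the job is handed in; nothing more can be done
None
```

The job is handed in, with no verdict shown: the probe was laid in the rest and let go, touched to the tall, middle and low caps at about 5–6 N each for over half a second, and laid back home released, all in about 35 s.

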